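# Lock the sign holder onto its keyhole rail

## Robot

A 6-joint arm with a two-finger parallel gripper is mounted at the origin on a cart in front of the work surface, level with it; the furniture and walls round the work are solid. World frame = base frame: x ahead of the robot, y to its left, z up, the work surface at z = 0. Lengths are in m, angles in rad, forces in N, time in s.
With the tool pointing down it reaches from about 0.375 to 0.825 m from the base axis. Payload 5.5 kg.
Tool frame: the origin (TCP) lies at the very end of the fingers, on their centre line; the grasp point (between the pads) lies 19 mm behind it; z points along the fingers, y is the direction in which the jaws open and shut (so a half turn about z gives the same grasp; the last joint's range is limited). The gripper opens to 85 mm and grips with 20 to 120 N. Pads are 22 mm wide; open, the fingers measure 114 mm over their backs; the gripper's body (76 mm by 85 mm) begins 54 mm behind the grasp point. The pads swing forward as they close: fully open they stand 13 mm farther back than shut.
Start: joints at [1.315, 0.314, -0.047, 1.21, 0, 1.571], TCP at [0.152, 0.58, 0.231] pointing down, gripper open.
Joint ranges: [-2.67, 2.67], [-0.69, 1.73], [-1.03, 1.25], [-2.08, 2.16], [-1.42, 1.45], [-3.14, 3.14]. Speed limits (rad/s): [2.39, 2.39, 3.01, 3.14, 3.14, 3.14].

## Interface

Orientations are given as a rotation vector (axis times angle).
In Python, from workcell import sensors, viewer, close_job gives the robot as it stands. The module is installed in compiled form; this text tells all that it offers.
- The arm moves only by the tool drive_tool, never from a script. Its argument "plan" is a list that holds one entry, the list of rows, each a list of 7 numbers: the shift along the world's x, y, z in m, then the turn, a rotation vector about the world's x, y, z in rad, then the opening, from 0 (shut) to 1 (fully open). A call has 1 to 20 rows; each row is the pose to reach, as a shift and turn from the pose measured when the call began; what a row does not reach only later rows make up. A row lasts 1/8 s, in which the tool goes at most 62.5 mm and 10.7 degrees, less where a joint would pass 70% of its speed; a pose out of reach is approached as far as the arm can. A call with a gripper value outside its range is refused whole. The fingers move at their own pace and stop on an object; "grip_force" is the grip in N (left out, the last holds). Time passes only in rows, so rows that repeat a pose let the fingers close. It gives the time, the measured TCP pose, the force and the opening at its end, in the units of the state.
- sensors.read_state(): the state, without advancing time (a new reading comes with each control period).
- viewer.snapshot(name): name is "scene" or "top" or "wrist"; returns the picture (420x560x3 uint8, red, green, blue); there is no depth.
- viewer.camera_model(name): a dict with "fx", "fy", "cx", "cy" (pixels), "k1" (the pictures are not rectified: a ray, as slopes to the right and down, at radius r is drawn at 1 + k1 r^2 times it, then the intrinsics apply), "xyz" and "attitude" of the camera in the world. Camera axes: x right, y down, z forward; pixel columns grow to the right and rows downward; lengths in m; the calibration is good to about 2 mm. A picture is of the moment at which its call begins: read the wrist's pose just before it. camera_model takes no time and is no camera call; for the wrist camera it gives the pose at the moment of the call.
- close_job(): hands the job in, once; it reports no verdict.
The state is a dict: "clock": time; "joint_positions": joint angles; "dq": joint speeds; "tau": joint torques, N m; "ee_pos": TCP position; "orientation": TCP orientation; "ft_force": force on the tool from outside, world axes, zero at the start; "torque": the same for the moment, N m; "opening": finger opening in m.
Only numpy, scipy, OpenCV 4.12 (cv2) and the standard library are available. Lean on these libraries where they do the work, as an engineer would, in place of code of your own. Each camera call takes 0.05 s, during which the arm holds its last target.

## Task

Pick up the upright sign holder, set its keyhole foot flat over the two brass stud heads of the rail on the deck, then slide it along, slots over the shanks, until it stops fully home and the red catch has sprung up behind it. Feel for the studs and work gently, never pressing or shoving hard on the rail, let go at the end, and leave the cheeses where they are.

Things in the scene. Friction and masses are not known exactly. Their poses are not given: they have to be found in the camera images.
- rail: Fixed aluminium rail on the deck, 60 x 260 x 12 mm (x, y, z), origin at the centre of its underside, z up, y along it. On it a dark steel strip 44 x 216 mm whose flat top (where the foot rests) is 16 mm above the origin. In the strip stand two studs on the rail's centre line (x = 0), 120 mm apart along y. The holder goes down over the heads, then slides toward the rail's +y to lock.
- rail_mid (a point): Middle of the rail at the height of the strip's top. The strip was screwed on by hand: true in x, but along y up to 12 mm either way of this point, so the studs stand at y = +60 and -60 mm plus one unknown shift of -12 to +12 mm; gentle forces do not move it. Stud: steel shank 8 mm across, brass head 14 mm across, tapering to 12 at its top; head's underside 7.5 mm, its top 11.5 mm above the strip.
- catch (a joint): Red sprung round catch, 10 mm across, in the strip 91.5 mm toward -y from the middle between the studs (shifts with the strip). Up (0 m) it stands 5 mm above the strip; the foot pushes it down flush (0.005 m) with 1 to 2 N; it springs up behind the foot's -y end when the holder is fully home.
- holder_grip (a point): Point to grasp on the loose sign holder (about 0.35 kg): middle of its upright white blank panel, 62 mm above the foot's underside. Panel 10 mm thick (x), 70 mm long (y), its top 90 mm above the foot's underside. x across the panel (green bands on the -x face), y along the foot, z up. On the rail its axes must point the same way as the rail's.
- holder_foot (a point): Centre of the underside of the holder's steel foot, 46 x 200 x 5 mm, same axes as the grip point. Two keyholes on its centre line: wide octagonal ends 18 mm across centred at y = +60 and -60 mm; from each a slot 10 mm wide runs toward -y, closed 20.5 mm from that centre. With the wide ends centred on the studs it slides 16.5 mm toward +y until it stops.
- herb_block: Bystander: tall pale cheese block with herb-flecked brownish top, 67 x 86 x 66 mm, origin at its underside.
- pepato: Bystander: pale yellow cheese block, 58 x 105 x 52 mm, origin at its underside.
- caciotta: Bystander: small round cheese, 101 x 97 x 46 mm, origin at its underside.

How it is judged:
On the way:
1. the foot is down flat on the strip with both heads through the wide ends of the keyholes and the catch pressed down under it, not yet slid home (z of holder_foot in the frame of rail between 0.0145 and 0.0185 m and x of holder_foot in the frame of rail between -0.005 and 0.005 m and y of holder_foot in the frame of rail between -0.0165 and 0.0165 m and angle between the y axis of holder_foot and the y axis of rail, either way round below 0.06 rad and value of joint catch above 0.003 m), for 0.05 s.
At the end, for the whole second after the job is handed in: The holder stands upright on the strip (foot within 2 mm of the strip's top, tilt under 0.04 rad, in line with the rail within 0.04 rad and 4 mm), slid toward the rail's +y so that its middle is 2 to 32 mm past the rail's middle, the red catch up again (under 1.5 mm pressed), at rest (z of holder_foot in the frame of rail between 0.0145 and 0.018 m and x of holder_foot in the frame of rail between -0.004 and 0.004 m and y of holder_foot in the frame of rail between 0.002 and 0.032 m and angle between the y axis of holder_foot and the y axis of rail, either way round below 0.04 rad and angle between holder_foot's own z axis and vertical below 0.04 rad and value of joint catch below 0.0015 m and linear speed of holder below 0.02 m/s); the robot touches nothing.
It fails at once if the holder is pressed or shoved against the rail with more than 35 N (contact force between holder and rail above 35 N).
It fails at once if the fingers or arm strike the rail with more than 15 N (contact force between any of the fingers, the arm and rail above 15 N).
It fails at once if a cheese is shifted by more than 20 mm (distance of any of herb_block, pepato, caciotta from where it was at the start of the episode above 0.02 m).
It also fails if it takes over 72 s, if anything falls off the work surface, if the arm or the gripper's body presses on something with over 40 N, if the wrist force passes 120 N, or if a joint passes its speed limit or range.

## Working session

There is one attempt and no reset: what is moved stays moved. The work goes in short steps, Python scripts to look and compute and a tool call to move; the robot and the scene stay as the last step left them, time stands still between calls to the robot, and variables do not carry over. Pictures are saved under pics/ and viewed, and the job is handed in when it is done.

Besides the shell and the picture viewer there is one more tool, called after ">>>" as name([rows], argument=value, ...), one row to a line, values as JSON. drive_tool: Moves the arm, as the interface text tells. Its arguments: {"type":"object","properties":{"plan":{"type":"array"},"grip_force":{"type":"number"}},"required":["plan"]}

```bash
mkdir -p pics; python3 - <<'E'
from workcell import sensors, viewer
import cv2
print(sensors.read_state())
for n in ("scene","top","wrist"):
    print(n,viewer.camera_model(n))
    cv2.imwrite(f"pics/a_{n}.png",viewer.snapshot(n)[:,:,::-1])
E
```

```text
{'clock': 0.0, 'joint_positions': array([ 1.31501692e+00,  3.14237470e-01, -4.80986931e-02,  1.21020151e+00,
       -1.97569577e-05,  1.57079050e+00]), 'dq': array([-6.57151841e-04, -1.92242668e-04,  3.55479715e-05,  8.11715365e-04,
        5.64120416e-04,  5.96485271e-05]), 'tau': array([ 1.71810257e-04, -5.39591753e+01,  3.39746618e+01,  1.93223334e-02,
       -3.81836310e-05, -7.80062862e-06]), 'ee_pos': array([0.15165636, 0.57990581, 0.23041911]), 'orientation': array([-4.00647929e-01, -3.11573522e+00,  2.71674431e-03]), 'ft_force': array([-0.24355239,  0.02305966, -0.02258828]), 'torque': array([ 0.07554077,  0.04146851, -0.00373381]), 'opening': 0.08564689571674584}
scene {'fx': 431.2187969506395, 'fy': 431.2187969506395, 'cx': 278.4648258563288, 'cy': 208.79723317872669, 'k1': 0.02628554010336098, 'xyz': array([ 0.1067937 , -0.39668591,  0.67623918]), 'attitude': array([-2.18418642,  1.0141481 , -0.39135912])}
top {'fx': 390.33576647331773, 'fy': 390.33576647331773, 'cx': 281.87843097058465, 'cy': 212.47922948478126, 'k1': -0.008109256865090269, 'xyz': array([ 0.43179085, -0.00748272,  0.90602556]), 'attitude': array([-2.13967283,  2.17457821, -0.19791633])}
wrist {'fx': 332.4278928664711, 'fy': 332.4278928664711, 'cx': 276.83514444356723, 'cy': 209.96966252586594, 'k1': -0.052198048726094154, 'xyz': array([0.08701846, 0.59701502, 0.37331796]), 'attitude': array([2.30930174, 1.78316099, 0.23991066])}
```

View pics/a_scene.png

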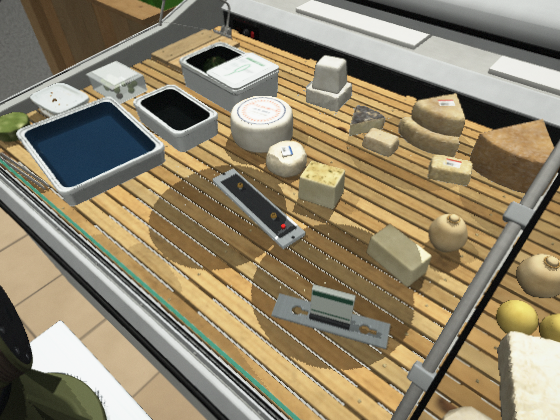

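View pics/a_top.png

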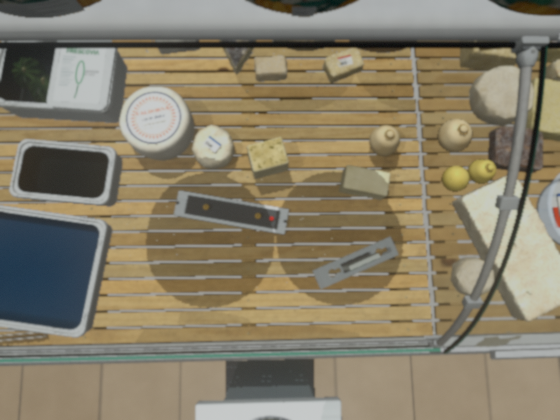

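View pics/a_wrist.png

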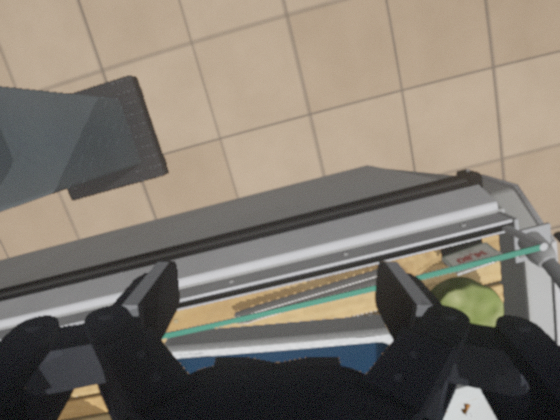

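The scene view shows the rail at about (258,207), with the red catch at its lower right end (283,226), and the holder at about (330,317). In the top view the rail runs from (180,203) to (285,222) and the holder is at (355,263). Next I'll enlarge both views for measurement.

```bash
cat > h.py <<'E'
import numpy as np, cv2
from scipy.spatial.transform import Rotation as R
def K(c): return np.array([[c['fx'],0,c['cx']],[0,c['fy'],c['cy']],[0,0,1]])
def ray(c,uv):
    d=np.array([c['k1'],0,0,0,0.])
    p=cv2.undistortPointsIter(np.array([[uv]],float),K(c),d,None,None,(3,50,1e-10))[0,0]
    v=R.from_rotvec(c['attitude']).apply([p[0],p[1],1.]); return np.array(c['xyz']),v/np.linalg.norm(v)
def onz(c,uv,z):
    o,v=ray(c,uv); return o+v*(z-o[2])/v[2]
def proj(c,P):
    r=R.from_rotvec(c['attitude']).inv()
    return cv2.projectPoints(r.apply(np.atleast_2d(P)-c['xyz']),np.zeros(3),np.zeros(3),K(c),np.array([c['k1'],0,0,0,0.]))[0][:,0]
def tri(obs):
    A=np.zeros((3,3));b=np.zeros(3)
    for c,uv in obs:
        o,v=ray(c,uv);M=np.eye(3)-np.outer(v,v);A+=M;b+=M@o
    X=np.linalg.solve(A,b); return X,[proj(c,X)[0]-uv for c,uv in obs]
E
python3 - <<'E'
import cv2
t=cv2.imread('pics/a_top.png');s=cv2.imread('pics/a_scene.png')
def crop(i,x,y,w,h,k,n): cv2.imwrite(n,cv2.resize(i[y:y+h,x:x+w],None,fx=k,fy=k,interpolation=cv2.INTER_CUBIC))
crop(t,170,180,130,60,6,'pics/t_rail.png');crop(t,305,230,100,65,8,'pics/t_hold.png')
crop(s,205,160,105,90,6,'pics/s_rail.png');crop(s,265,275,130,80,6,'pics/s_hold.png')
E
```

```text
(no output)
```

View pics/t_rail.png

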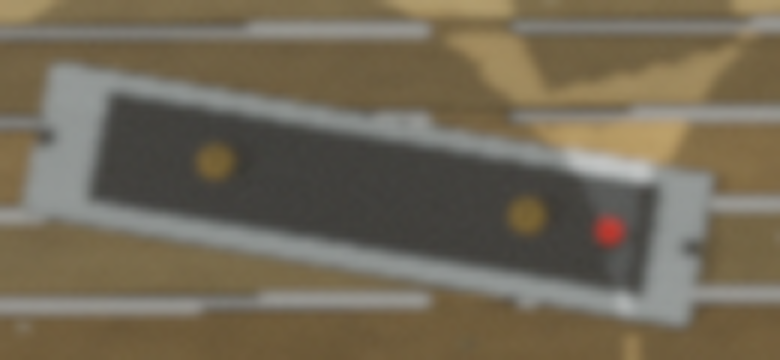

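View pics/t_hold.png

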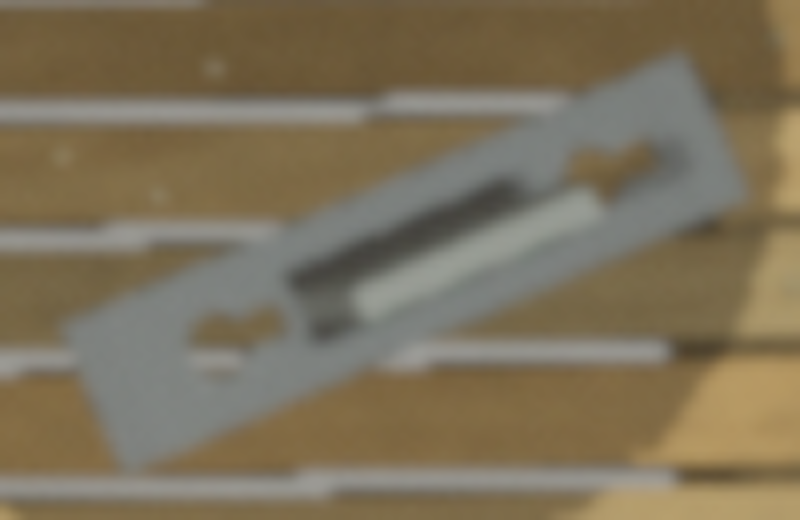

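View pics/s_rail.png

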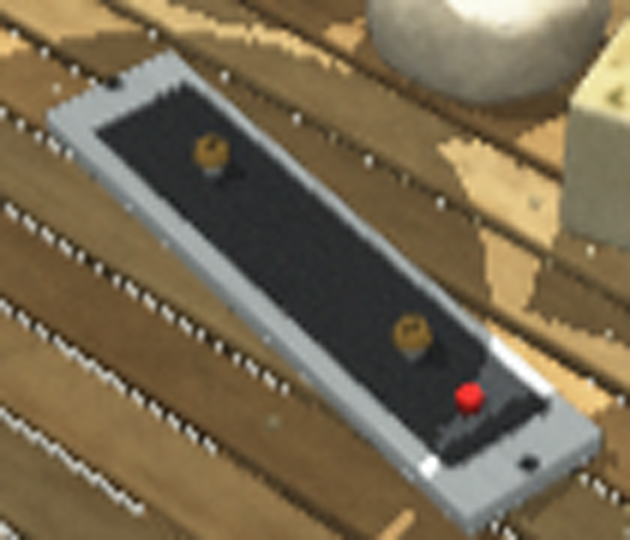

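View pics/s_hold.png

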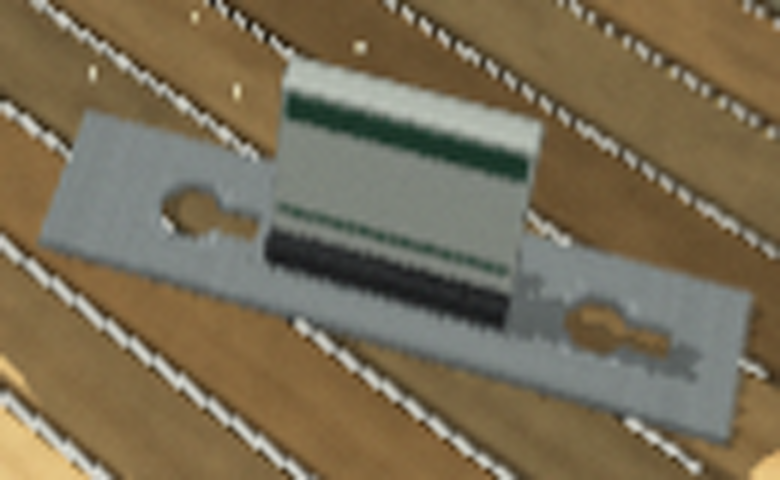

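Crops show: studs at crop-top (215,161) and (526,215) over 6, red catch at (609,231)/6; the slots run to the holder's right end, green bands facing the robot. Now fitting.

```bash
cat > m.py <<'E'
from h import *
from workcell import viewer
from scipy.optimize import least_squares
T=viewer.camera_model('top');S=viewer.camera_model('scene')
def t(ox,oy,k,pts): return [np.array([ox+(x+.5)/k-.5,oy+(y+.5)/k-.5]) for x,y in pts]
# corners: (-x? ) order: (+y,+x),(-y,+x),(-y,-x),(+y,-x)
rT=t(170,180,6,[(52,66),(712,173),(688,325),(25,212)])
rS=t(205,160,6,[(172,50),(602,432),(470,530)])
hT=t(305,230,8,[(65,326),(682,52),(747,192),(130,468)])
hS=t(265,275,6,[(88,112),(752,292),(728,440),(40,243)])
print('rail corners tri'); 
for i,j in((0,0),(1,1)): print(tri([(T,rT[i]),(S,rS[j])]))
print('foot corners tri')
for i in range(4): print(tri([(T,hT[i]),(S,hS[i])]))
st=t(170,180,6,[(215,161),(526,215),(609,231)]);ss=t(205,160,6,[(211,143),(412,327),(469,393)])
print('studs,catch tri')
for i in range(3): print(tri([(T,st[i]),(S,ss[i])]), onz(T,st[i],[.027,.027,.021][i]),onz(S,ss[i],[.027,.027,.021][i]))
pT=t(305,230,8,[(358,302),(597,198)]);print('panel ctr on top cam z.09',sum(onz(T,p,.09) for p in pT)/2)
pS=t(265,275,6,[(290,57),(543,123)]);pT2=t(305,230,8,[(352,292),(590,190)])
for a,b in zip(pT2,pS): print('panel top +x corner',tri([(T,a),(S,b)]))
def fit(z,hx,hy,obs):
    C=np.array([(hx,hy),(hx,-hy),(-hx,-hy),(-hx,hy)])
    def w(p):
        c,s=np.cos(p[2]),np.sin(p[2]); return np.c_[C@np.array([[c,s],[-s,c]])+p[:2],np.full(4,z)]
    def f(p): return np.concatenate([(proj(c,w(p)[ids])-np.array(o)).ravel() for c,ids,o in obs])
    r=least_squares(f,[.45,0,0]);return r.x,r.fun.round(1)
print('rail both',fit(.012,.03,.13,[(T,[0,1,2,3],rT),(S,[0,1,2],rS)]))
print('rail T',fit(.012,.03,.13,[(T,[0,1,2,3],rT)]));print('rail S',fit(.012,.03,.13,[(S,[0,1,2],rS)]))
print('hold both',fit(.005,.023,.1,[(T,[0,1,2,3],hT),(S,[0,1,2,3],hS)]))
print('T',fit(.005,.023,.1,[(T,[0,1,2,3],hT)]));print('S',fit(.005,.023,.1,[(S,[0,1,2,3],hS)]))
E
python3 m.py
```

```text
rail corners tri
(array([0.62420353, 0.2021031 , 0.00938254]), [array([ 0.37722803, -0.4274344 ]), array([-0.55277549,  0.06719214])])
(array([ 0.57779301, -0.0522872 ,  0.00764235]), [array([-0.0704148 ,  0.07698566]), array([ 0.11689988, -0.02169252])])
foot corners tri
(array([ 0.43388448, -0.10571757,  0.0026604 ]), [array([-0.05875917,  0.06939138]), array([ 0.11261994, -0.01873126])])
(array([ 0.51025353, -0.2898306 ,  0.00227416]), [array([ 0.11406853, -0.10474853]), array([-0.21003533,  0.03647812])])
(array([ 0.46904286, -0.30746059, -0.00152966]), [array([ 0.00187693, -0.00174528]), array([-0.00360346,  0.0005935 ])])
(array([ 0.39279398, -0.12307274, -0.00067249]), [array([-0.25022316,  0.30667241]), array([ 0.50631603, -0.08509466])])
studs,catch tri
(array([0.58206338, 0.13636833, 0.02795755]), [array([ 0.09617009, -0.11135356]), array([-0.14844771,  0.01983105])]) [0.58197361 0.13673975 0.027     ] [0.58302346 0.13694611 0.027     ]
(array([0.56025981, 0.01902317, 0.02574118]), [array([ 0.15996107, -0.1817633 ]), array([-0.26171698,  0.04262879])]) [0.55966387 0.0193519
[... 649 characters left out ...]
array([ 0.6, -0.4,  1. ,  0.7,  0.7,  0.7, -0.3,  0.5, -0.5, -0.5,  0.4,
       -0.3, -0.4, -2.1]))
rail T (array([ 0.57102868,  0.07991135, -0.1800443 ]), array([-0. , -0.5,  0.5, -0. ,  0.4,  0.1, -0.8,  0.4]))
rail S (array([ 0.56850739,  0.07672992, -0.18930719]), array([-0.2,  0.2,  0.5,  0.8, -0.4, -0.9]))
hold both (array([ 0.4502425 , -0.20677477,  0.3916379 ]), array([-0. ,  0.3,  0.7,  0. ,  1.2,  0.7,  0.1,  1.3, -0.2, -0.6,  0.2,
       -0.3,  0.3, -0.8, -0.3, -1. ]))
T (array([ 0.4516179 , -0.20567096,  0.39163524]), array([-0.5, -0.3,  0.2, -0.5,  0.7,  0.1, -0.4,  0.7]))
S (array([ 0.44919721, -0.20747942,  0.39282256]), array([-0.3,  0.1,  0.2,  0.3,  0.4, -0.2, -0.4, -0.3]))
```

>>> drive_tool([
  [[0.05,-0.06,0.01,0,0,-0.15,1],[0.1,-0.12,0.01,0,0,-0.3,1],[0.14,-0.17,0.01,0,0,-0.45,1],[0.18,-0.22,0.01,0,0,-0.6,1],[0.21,-0.27,0.01,0,0,-0.75,1],[0.24,-0.32,0.01,0,0,-0.9,1],[0.28,-0.37,0.01,0,0,-1.05,1],[0.31,-0.42,0.01,0,0,-1.2,1],[0.34,-0.47,0.01,0,0,-1.35,1],[0.37,-0.52,0.01,0,0,-1.5,1],[0.406,-0.567,0.01,0,0,-1.5,1],[0.406,-0.567,0.01,0,0,-1.5,1],[0.406,-0.567,0.01,0,0,-1.5,1]],
])

```text
clock: 1.78
ee_pos: [0.5575, 0.0127, 0.2401]
orientation: [-2.417, -2.004, 0.002]
ft_force: [-0.3, -0.6, 0.3]
opening: 0.0856
```

```bash
python3 - <<'E'
from workcell import sensors, viewer
import cv2,pickle
s=sensors.read_state();print(s['clock'],s['ee_pos'],s['orientation'],s['joint_positions'])
c=viewer.camera_model("wrist");print(c)
i=viewer.snapshot("wrist")[:,:,::-1];cv2.imwrite("pics/w1.png",i);pickle.dump(c,open('w1.pkl','wb'))
E
```

```text
1.775 [0.55746891 0.01267874 0.2400996 ] [-2.41697356e+00 -2.00363864e+00  2.41280405e-03] [ 2.23230034e-02  2.32413345e-01 -1.34105632e-01  1.20679395e+00
  7.01816779e-04  1.77957980e+00]
{'fx': 332.4278928664711, 'fy': 332.4278928664711, 'cx': 276.83514444356723, 'cy': 209.96966252586594, 'k1': -0.052198048726094154, 'xyz': array([0.57104477, 0.07873866, 0.38287771]), 'attitude': array([ 2.86014301, -0.26692811, -0.04132536])}
```

View pics/w1.png

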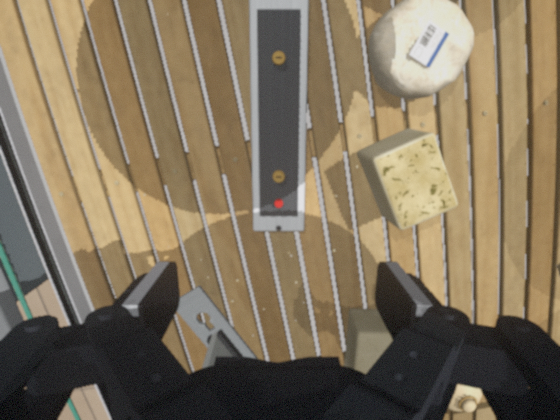

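The wrist view shows the studs at about (279,58) and (279,177), the catch at (279,204), and the rail's near end at row 231. I'll measure these precisely.

```bash
python3 - <<'E'
from h import *
import pickle
from workcell import viewer
c=pickle.load(open('w1.pkl','rb'))
i=cv2.imread('pics/w1.png')
def cen(m,x,y,w,h):
    mm=m[y:y+h,x:x+w].astype(float);v,u=np.mgrid[y:y+h,x:x+w];return np.array([(u*mm).sum(),(v*mm).sum()])/mm.sum(),mm.sum()
hsv=cv2.cvtColor(i,cv2.COLOR_BGR2HSV)
br=((hsv[...,0]>8)&(hsv[...,0]<32)&(hsv[...,1]>90)&(hsv[...,2]>60));rd=((hsv[...,0]<6)|(hsv[...,0]>172))&(hsv[...,1]>150)&(hsv[...,2]>90)
A,na=cen(br,266,45,26,26);B,nb=cen(br,266,164,26,26);C,nc=cen(rd,268,195,22,20)
print(A,na,B,nb,C,nc)
pa,pb,pc=onz(c,A,.0265),onz(c,B,.0265),onz(c,C,.0205)
m=(pa+pb)/2;d=pa-pb;print(pa,pb,np.linalg.norm(d),'mid',m,'yaw',np.arctan2(-d[0],d[1]))
print('catch',pc,np.linalg.norm((pc-m)[:2]))
T=viewer.camera_model('top');S=viewer.camera_model('scene')
st=[(170+215.5/6-.5,180+161.5/6-.5),(170+526.5/6-.5,180+215.5/6-.5)]
for a,b in zip((A,B),st): print('tri',tri([(c,a),(T,b)]))
for uv in((254,231),(303,230)): print('end',onz(c,uv,.012))
cv2.imwrite('pics/w1c.png',cv2.resize(i[0:250,220:340],None,fx=2.4,fy=2.4,interpolation=cv2.INTER_CUBIC))
E
```

```text
[278.20394737  57.54605263] 152.0 [278.28688525 176.13934426] 122.0 [278.         202.91304348] 46.0
[0.58211293 0.13665777 0.0265    ] [0.56011415 0.01901201 0.0265    ] 0.11968488217972476 mid [0.57111354 0.07783489 0.0265    ] yaw -0.18485683623237523
catch [ 0.55400683 -0.01181761  0.0205    ] 0.09126998648689356
tri (array([0.5821246 , 0.13680371, 0.02610845]), [array([-0.01570282, -0.08602015]), array([3.63845080e-02, 9.95710711e-05])])
tri (array([0.55992434, 0.0191955 , 0.0265529 ]), [array([-0.20360943, -0.12459056]), array([ 0.07415772, -0.08610898])])
end [ 0.51948855 -0.04229147  0.012     ]
end [ 0.57646864 -0.05171362  0.012     ]
```

View pics/w1c.png

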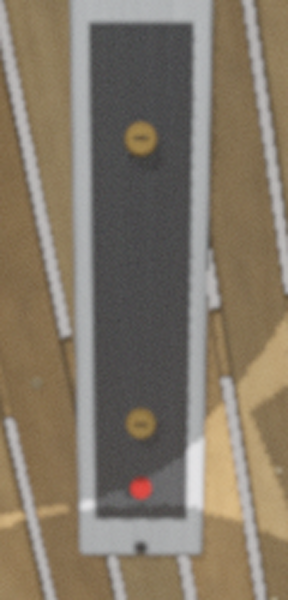

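>>> drive_tool([
  [[-0.02,-0.05,0,0,0,0.12,1],[-0.05,-0.1,0,0,0,0.25,1],[-0.075,-0.15,-0.01,0,0,0.4,1],[-0.1,-0.2,-0.02,0,0,0.577,1],[-0.107,-0.219,-0.02,0,0,0.577,1],[-0.107,-0.219,-0.02,0,0,0.577,1]],
])

```text
clock: 2.58
ee_pos: [0.4492, -0.2048, 0.2204]
orientation: [-1.746, -2.609, 0.003]
ft_force: [1.3, 0.7, 0.2]
opening: 0.0853
```

```bash
python3 - <<'E'
from workcell import sensors, viewer
import cv2,pickle
s=sensors.read_state();print(s['clock'],s['ee_pos'],s['orientation'],s['joint_positions'])
c=viewer.camera_model("wrist")
i=viewer.snapshot("wrist")[:,:,::-1];cv2.imwrite("pics/w2.png",i);pickle.dump(c,open('w2.pkl','wb'))
cv2.imwrite('pics/w2b.png',cv2.resize(i[80:350,180:400],None,fx=2.2,fy=2.2,interpolation=cv2.INTER_CUBIC))
E
```

```text
2.575 [ 0.44924322 -0.20484368  0.22037904] [-1.74606097 -2.60935352  0.00272446] [-0.42687394  0.12129017 -0.31393612  1.13775894 -0.00139914  0.7525737 ]
```

View pics/w2b.png

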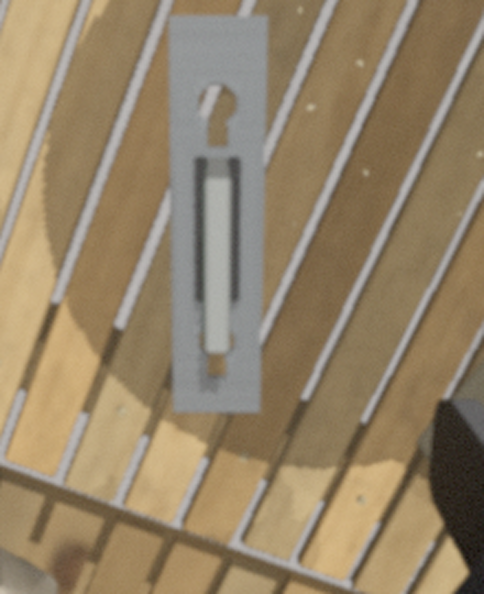

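The panel top spans crop rows 178–353 around column 218; the foot's corners are at (169,16), (268,15), (261,412) and (174,413).

```bash
python3 - <<'E'
from h import *
import pickle
from workcell import viewer
c=pickle.load(open('w2.pkl','rb'));T=viewer.camera_model('top')
f=lambda x,y:np.array([180+(x+.5)/2.2-.5,80+(y+.5)/2.2-.5])
top=[f(205,178),f(231,178),f(230,353),f(206,353)]
P=[onz(c,p,.09) for p in top];print('panel ctr',sum(P)/4, 'len',np.linalg.norm(P[0]-P[3]))
d=(P[0]+P[1]-P[2]-P[3])/2;print('yaw',np.arctan2(-d[0],d[1]))
F=[onz(c,f(*p),.005) for p in((169,16),(268,15),(261,412),(174,413))]
print('foot ctr',sum(F)/4,np.linalg.norm(F[0]-F[3]),np.linalg.norm(F[0]-F[1]));d=(F[0]+F[1]-F[2]-F[3])/2;print('yaw',np.arctan2(-d[0],d[1]))
pT=[(305+(x+.5)/8-.5,230+(y+.5)/8-.5) for x,y in((358,302),(597,198))]
for a,b in(((f(218,178)),pT[0]),((f(218,353)),pT[1])): print(tri([(c,a),(T,b)]))
y=R.from_rotvec([-1.74606097,-2.60935352,0.00272446]).as_matrix();print(y)
E
```

```text
panel ctr [ 0.45121788 -0.20525996  0.09      ] len 0.06938528593330336
yaw 0.3927842647213805
foot ctr [ 0.45155427 -0.20555562  0.005     ] 0.20043359076425693 0.045947950444816796
yaw 0.39024318763810506
(array([ 0.43838038, -0.17379324,  0.08575886]), [array([0.20827311, 0.22469157]), array([-0.04662903,  0.11226427])])
(array([ 0.46440792, -0.2371583 ,  0.09050937]), [array([-0.02611406,  0.02037921]), array([-0.01257459, -0.00671367])])
[[-3.81436067e-01  9.24391645e-01 -2.57175693e-03]
 [ 9.24395000e-01  3.81436429e-01 -3.67319491e-04]
 [ 6.41414712e-04 -2.51742815e-03 -9.99996626e-01]]
```

>>> drive_tool([
  [[0.002,-0.0005,-0.05,0,0,0,1],[0.002,-0.0005,-0.1,0,0,0,1],[0.002,-0.0005,-0.14,0,0,0,1],[0.002,-0.0005,-0.165,0,0,0,1],[0.002,-0.0005,-0.177,0,0,0,1],[0.002,-0.0005,-0.177,0,0,0,1]],
], grip_force=50)

```text
clock: 3.38
ee_pos: [0.4519, -0.2035, 0.0433]
orientation: [-1.742, -2.611, 0.002]
ft_force: [-0.2, 0.1, 0.2]
opening: 0.0851
```

>>> drive_tool([
  [[0,0,0,0,0,0,0.5],[0,0,0,0,0,0,0.3],[0,0,0,0,0,0,0],[0,0,0,0,0,0,0],[0,0,0,0,0,0,0],[0,0,0,0,0,0,0]],
], grip_force=50)

```text
clock: 4.12
ee_pos: [0.4516, -0.2035, 0.0432]
orientation: [-1.742, -2.61, 0.002]
ft_force: [-0.8, -0.3, 0.0]
opening: 0.0094
```

>>> drive_tool([
  [[0,0,0.005,0,0,0,0],[0,0,0.02,0,0,0,0],[0,0,0.05,0,0,0,0],[0,0,0.09,0,0,0,0],[0,0,0.12,0,0,0,0],[0,0,0.12,0,0,0,0]],
])

```text
clock: 4.88
ee_pos: [0.4537, -0.2044, 0.1663]
orientation: [1.742, 2.611, -0.001]
ft_force: [0.9, -0.4, -4.0]
opening: 0.0094
```

```bash
cat > look.py <<'E'
import sys
from h import *
from workcell import sensors, viewer
import pickle
n=sys.argv[1]
s=sensors.read_state();print(s['clock'],s['ee_pos'],s['orientation'],s['ft_force'],s['torque'],s['opening'])
c=viewer.camera_model("wrist")
i=viewer.snapshot("wrist")[:,:,::-1];cv2.imwrite(f"pics/{n}.png",i);pickle.dump((c,s),open(n+'.pkl','wb'))
E
python3 look.py w3
```

```text
4.875 [ 0.45371749 -0.20441406  0.16630796] [ 1.74230443e+00  2.61100698e+00 -6.88212585e-04] [ 0.92623118 -0.40814835 -4.00546964] [-0.01440326 -0.10164106  0.04433059] 0.009423871474440045
```

View pics/w3.png

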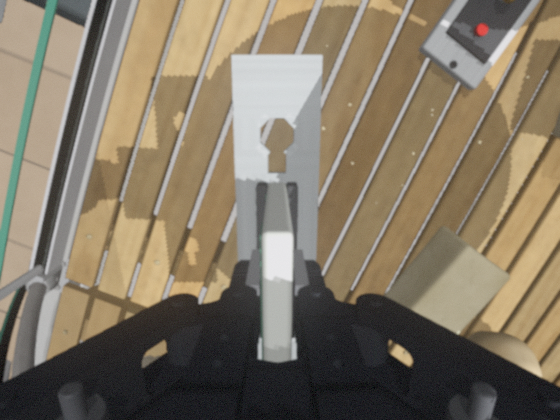

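The holder is in the grip and level. The foot's +y corners are at (232,56) and (322,56), with the keyhole near (277,134). I'll zoom in to get the in-hand pose.

```bash
python3 - <<'E'
import cv2
i=cv2.imread('pics/w3.png')
cv2.imwrite('pics/w3c.png',cv2.resize(i[40:270,215:345],None,fx=2.6*2.3/2.3,fy=2.6,interpolation=cv2.INTER_CUBIC))
E
```

```text
(no output)
```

View pics/w3c.png

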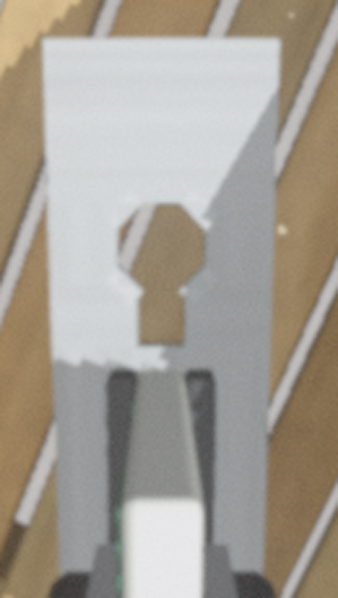

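```bash
cat > inhand.py <<'E'
from h import *
import pickle
from scipy.optimize import least_squares
# holder pose in tool frame, nominal: holder x=tool y, holder y=tool x, holder z=-tool z
N=np.array([[0,1,0],[1,0,0],[0,0,-1.]])
def solve(c,s,uv,pts,fixtilt=False):
    Rt=R.from_rotvec(s['orientation']);tcp=s['ee_pos']
    def w(p):
        r=R.from_rotvec(p[3:6])
        q=(r.apply(np.array(pts)))@N.T + p[:3]
        return Rt.apply(q)+tcp
    p0=np.array([0,0,.043,0,0,0])
    def f(p): return np.concatenate([(proj(c,w(p))-np.array(uv)).ravel(),(p-p0)/np.array([.01,.01,.006,.02,.02,.05])])
    r=least_squares(f,p0,x_scale=[.01,.01,.01,.1,.1,.1]);return r.x,r.fun.round(1)
E
python3 - <<'E'
from inhand import *
c,s=pickle.load(open('w3.pkl','rb'))
f=lambda x,y:np.array([215+(x+.5)/2.6-.5,40+(y+.5)/2.6-.5])
uv=[f(42,38),f(280,38),f(163,248),f(138,344),f(186,344),f(127,500),f(203,500)]
# image left = ? tool y
pts=[(-23,100,5),(23,100,5),(0,60,3),(-5,39.5,5),(5,39.5,5),(-5,35,90),(5,35,90)]
x,r=solve(c,s,uv,np.array(pts)/1000);print(x.round(4));print(r)
E
```

```text
[-0.0012  0.0006  0.0451  0.009   0.0036  0.0028]
[ 0.7  0.4 -0.4  0.1 -0.4 -0.9  0.3  0.2 -0.1  0.1 -1.5  0.1  1.5 -0.
 -0.1  0.1  0.3  0.4  0.2  0.1]
```

>>> drive_tool([
  [[0.015,0.04,0,0,0,-0.08,0],[0.03,0.08,0,0,0,-0.16,0],[0.047,0.12,0,0,0,-0.25,0],[0.065,0.16,0,0,0,-0.34,0],[0.082,0.2,0,0,0,-0.43,0],[0.1,0.24,0,0,0,-0.52,0],[0.112,0.27,0,0,0,-0.57,0],[0.117,0.2835,-0.01,0,0,-0.58,0],[0.117,0.2835,-0.035,0,0,-0.58,0],[0.117,0.2835,-0.05,0,0,-0.58,0],[0.117,0.2835,-0.05,0,0,-0.58,0],[0.117,0.2835,-0.05,0,0,-0.58,0]],
])

```text
clock: 6.42
ee_pos: [0.5697, 0.0792, 0.1147]
orientation: [-2.418, -2.005, 0.001]
ft_force: [0.3, 0.6, -3.5]
opening: 0.0094
```

```bash
python3 look.py w4;python3 - <<'E'
import cv2
i=cv2.imread('pics/w4.png')
cv2.imwrite('pics/w4c.png',cv2.resize(i[40:270,215:345],None,fx=2.6,fy=2.6,interpolation=cv2.INTER_CUBIC))
E
```

```text
6.425 [0.56967263 0.07922149 0.11473731] [-2.41845691e+00 -2.00450425e+00  9.36677439e-04] [ 0.34716139  0.63765537 -3.5186286 ] [ 0.0373276  -0.03877318  0.00071033] 0.009373255175970435
```

View pics/w4.png

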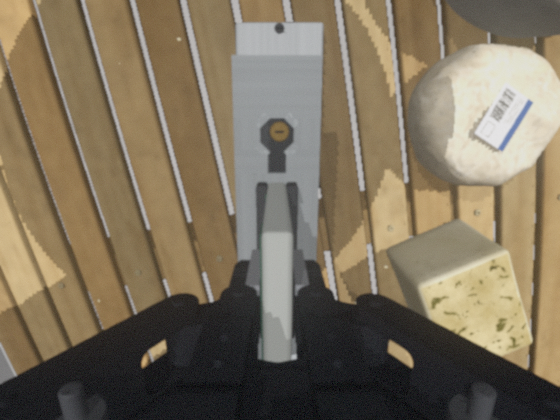

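View pics/w4c.png

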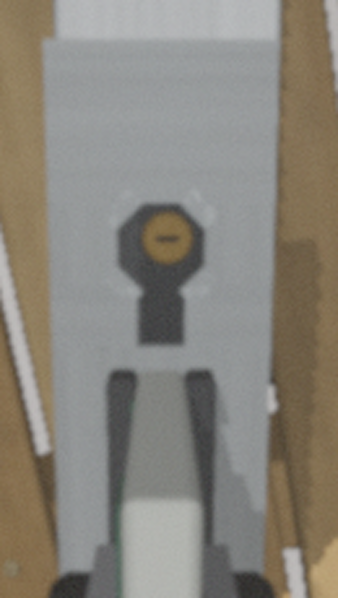

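```bash
python3 - <<'E'
from inhand import *
c,s=pickle.load(open('w4.pkl','rb'))
f=lambda x,y:np.array([215+(x+.5)/2.6-.5,40+(y+.5)/2.6-.5])
uv=[f(43,39),f(279,39),f(162,248),f(138,344),f(185,344),f(124,500),f(203,500)]
pts=np.array([(-23,100,5),(23,100,5),(0,60,3),(-5,39.5,5),(5,39.5,5),(-5,35,90),(5,35,90)])/1000
x,r=solve(c,s,uv,pts);print(x.round(4));print(r)
Rt=R.from_rotvec(s['orientation'])
rr=R.from_rotvec(x[3:])
W=lambda q:Rt.apply(rr.apply(np.atleast_2d(q)/1000.)@N.T+x[:3])+s['ee_pos']
ft=W([0,0,0])[0];k=W([0,60,0])[0];k2=W([0,-60,0])[0]
stud=onz(c,f(167,238),.0275);print('foot',ft,'k+',k,'k-',k2,'stud',stud)
d=k-k2;print('yaw',np.arctan2(-d[0],d[1]), 'zaxis',W([0,0,1000])[0]-ft)
yd=np.array([.184,.983,0]);xd=np.array([.983,-.184,0])
print('stud-key in rail x,y mm',(stud-k)@xd*1e3,(stud-k)@yd*1e3,' vs w1 est', (np.array([.5821,.1367,0])-k)@xd*1e3,(np.array([.5821,.1367,0])-k)@yd*1e3)
print('foot err to mid', (np.array([.5711,.0778,0])-ft)@xd*1e3,(np.array([.5711,.0778,0])-ft)@yd*1e3)
# direct: both in image at heights
kk=onz(c,f(162,248),.0725);print('direct key',kk,(stud-kk)@xd*1e3,(stud-kk)@yd*1e3)
E
```

```text
[-0.001   0.0006  0.0454  0.0087  0.0032  0.0013]
[ 0.3  0.2 -0.2  0.1 -0.2 -0.8  0.1  0.3  0.   0.2 -0.9  0.   0.9 -0.
 -0.1  0.1  0.4  0.4  0.2  0. ]
foot [0.57008487 0.07807604 0.06936233] k+ [0.58114161 0.13704625 0.06987507] k- [0.55902813 0.01910583 0.0688496 ] stud [0.58247426 0.13669325 0.0275    ]
yaw -0.18534507467075456 zaxis [ 0.00221298 -0.00910936  0.99995606]
stud-key in rail x,y mm 1.3749504103300534 -0.101793616558809  vs w1 est 1.0058128414779623 -0.16402312766108246
foot err to mid 1.0486684963735966 -0.08456706966821333
direct key [0.58117206 0.13656131 0.0725    ] 1.2557812140998372 0.3693023027679319
```

>>> drive_tool([
  [[0.0012,-0.0002,-0.01,0,0,0,0],[0.0012,-0.0002,-0.02,0,0,0,0],[0.0012,-0.0002,-0.03,0,0,0,0],[0.0012,-0.0002,-0.034,0,0,0,0],[0.0012,-0.0002,-0.034,0,0,0,0],[0.0012,-0.0002,-0.034,0,0,0,0]],
])

```text
clock: 7.22
ee_pos: [0.5716, 0.0792, 0.0814]
orientation: [2.418, 2.005, 0.001]
ft_force: [0.5, 0.6, -2.5]
opening: 0.0093
```

```bash
python3 look.py w5;python3 - <<'E'
import cv2
i=cv2.imread('pics/w5.png')
cv2.imwrite('pics/w5c.png',cv2.resize(i[90:190,230:330],None,fx=6,fy=6,interpolation=cv2.INTER_CUBIC))
E
```

```text
7.225 [0.57156189 0.07916838 0.08141271] [2.41844586e+00 2.00465858e+00 9.55832983e-04] [ 0.48995991  0.59451334 -2.46569778] [-0.03830908 -0.00446777  0.02248931] 0.009253623003895095
```

View pics/w5c.png

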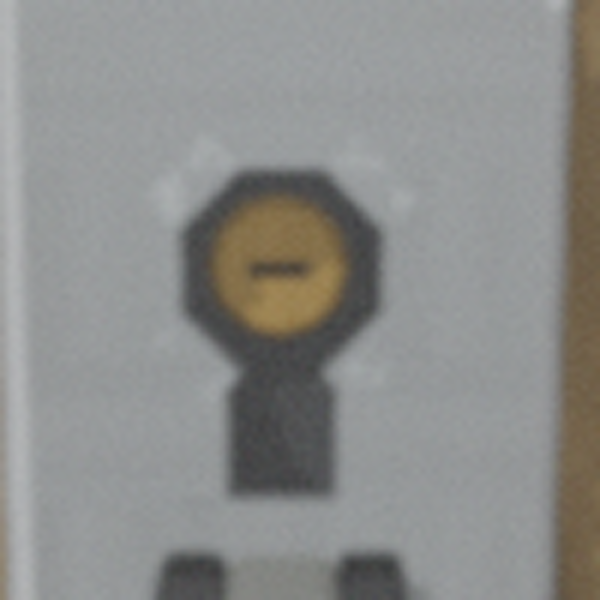

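The stud head at (281,265) sits nearly centred in the octagon, whose centre is about (282,270). I'll correct for the height difference.

```bash
python3 - <<'E'
from inhand import *
c,s=pickle.load(open('w5.pkl','rb'))
f=lambda x,y:np.array([230+(x+.5)/6-.5,90+(y+.5)/6-.5])
z=s['ee_pos'][2]-.0454
k=onz(c,f(282,269),z+.0045);st=onz(c,f(280,265),.027)
yd=np.array([.184,.983,0]);xd=np.array([.983,-.184,0])
print(k,st,(st-k)@xd*1e3,(st-k)@yd*1e3)
E
```

```text
[0.58291604 0.13700573 0.04051271] [0.58266828 0.136805   0.027     ] -0.2066147251819731 -0.2429040087024072
```

>>> drive_tool([
  [[-0.0002,-0.0002,-0.002,0,0,0,0],[-0.0002,-0.0002,-0.004,0,0,0,0],[-0.0002,-0.0002,-0.006,0,0,0,0],[-0.0002,-0.0002,-0.008,0,0,0,0],[-0.0002,-0.0002,-0.01,0,0,0,0],[-0.0002,-0.0002,-0.011,0,0,0,0],[-0.0002,-0.0002,-0.011,0,0,0,0]],
])

```text
clock: 8.15
ee_pos: [0.5713, 0.079, 0.0704]
orientation: [2.418, 2.005, 0.001]
ft_force: [0.5, -0.6, -3.4]
opening: 0.0093
```

>>> drive_tool([
  [[0,0,-0.001,0,0,0,0],[0,0,-0.002,0,0,0,0],[0,0,-0.003,0,0,0,0],[0,0,-0.004,0,0,0,0],[0,0,-0.005,0,0,0,0],[0,0,-0.005,0,0,0,0]],
])

```text
clock: 8.9
ee_pos: [0.5713, 0.079, 0.0653]
orientation: [2.419, 2.005, 0.001]
ft_force: [-0.5, 1.3, -3.5]
opening: 0.0096
```

>>> drive_tool([
  [[0,0,-0.001,0,0,0,0],[0,0,-0.002,0,0,0,0],[0,0,-0.0025,0,0,0,0],[0,0,-0.0025,0,0,0,0]],
])

```text
clock: 9.4
ee_pos: [0.5713, 0.079, 0.0629]
orientation: [2.418, 2.005, 0.001]
ft_force: [-0.5, 0.2, -2.4]
opening: 0.0092
```

>>> drive_tool([
  [[0,0,-0.0005,0,0,0,0],[0,0,-0.001,0,0,0,0],[0,0,-0.001,0,0,0,0]],
])

```text
clock: 9.78
ee_pos: [0.5714, 0.079, 0.0618]
orientation: [2.418, 2.005, 0.001]
ft_force: [-0.5, 0.4, -2.9]
opening: 0.0095
```

>>> drive_tool([
  [[0,0,-0.0005,0,0,0,0],[0,0,-0.001,0,0,0,0],[0,0,-0.001,0,0,0,0]],
])

```text
clock: 10.15
ee_pos: [0.5713, 0.079, 0.0608]
orientation: [2.418, 2.005, 0.001]
ft_force: [-0.2, 0.7, -2.1]
opening: 0.0091
```

>>> drive_tool([
  [[0,0,-0.0005,0,0,0,0],[0,0,-0.001,0,0,0,0],[0,0,-0.001,0,0,0,0]],
])

```text
clock: 10.52
ee_pos: [0.5714, 0.079, 0.0597]
orientation: [2.418, 2.005, 0.001]
ft_force: [-0.0, 0.8, -3.1]
opening: 0.0093
```

```bash
python3 look.py w6;python3 - <<'E'
import cv2
i=cv2.imread('pics/w6.png')
cv2.imwrite('pics/w6c.png',cv2.resize(i[40:270,215:345],None,fx=2.6,fy=2.6,interpolation=cv2.INTER_CUBIC))
E
```

```text
10.525 [0.5713527  0.0790007  0.05973874] [2.41839480e+00 2.00475469e+00 8.99572546e-04] [-0.04256332  0.76787112 -3.13023155] [ 0.00522894  0.08349316 -0.00481738] 0.009311035731710968
```

View pics/w6c.png

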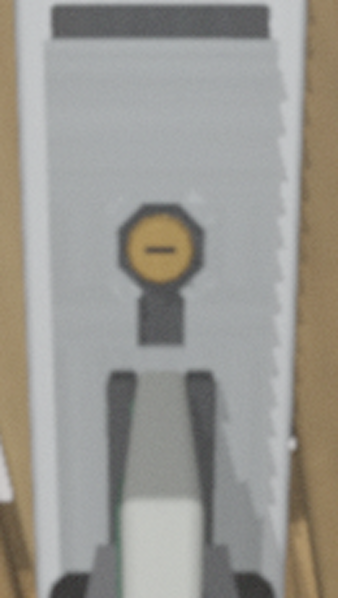

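The head is centred in the keyhole, with no contact yet. I'll keep feeling downward.

>>> drive_tool([
  [[0,0,-0.0005,0,0,0,0],[0,0,-0.001,0,0,0,0],[0,0,-0.001,0,0,0,0]],
])

```text
clock: 10.95
ee_pos: [0.5713, 0.0789, 0.0591]
orientation: [2.418, 2.005, 0.001]
ft_force: [-2.6, -0.0, 2.8]
opening: 0.0095
```

>>> drive_tool([
  [[0,0,-0.0005,0,0,0,0],[0,0,-0.0007,0,0,0,0],[0,0,-0.0007,0,0,0,0]],
])

```text
clock: 11.32
ee_pos: [0.5714, 0.0789, 0.0591]
orientation: [2.418, 2.004, 0.001]
ft_force: [-2.5, -0.3, 6.4]
opening: 0.0093
```

```bash
python3 look.py w7;python3 - <<'E'
import cv2
from workcell import viewer
i=cv2.imread('pics/w7.png')
a=cv2.resize(i[90:190,230:330],None,fx=4,fy=4,interpolation=cv2.INTER_CUBIC)
s=viewer.snapshot('scene')[:,:,::-1]
b=cv2.resize(s[140:240,205:305],None,fx=4,fy=4,interpolation=cv2.INTER_CUBIC)
cv2.imwrite('pics/w7c.png',cv2.hconcat([a,b]))
E
```

```text
11.325 [0.5713712  0.0788577  0.05907194] [2.41835042e+00 2.00434612e+00 1.43010448e-03] [-2.45625522 -0.26846092  6.38348431] [-0.11746445  0.7093125  -0.01135328] 0.009323095141135739
```

View pics/w7c.png

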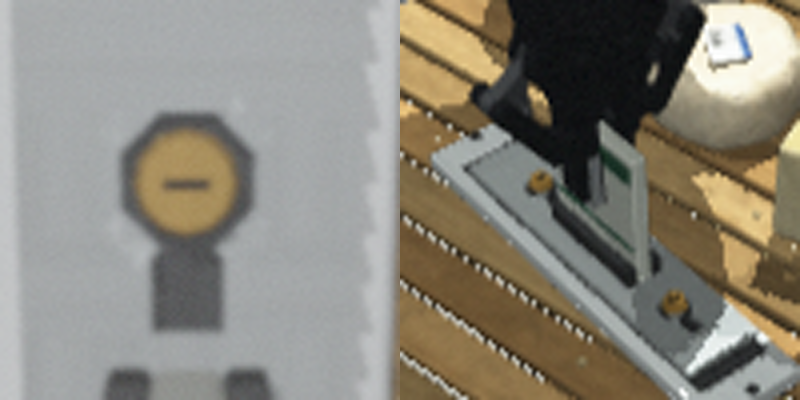

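Both heads are through the wide ends and the foot is down on the strip at about 10 N contact. Sliding now, with the push eased.

>>> drive_tool([
  [[0,0,0.0003,0,0,0,0],[0.0002,0.001,0.0003,0,0,0,0],[0.0004,0.002,0.0003,0,0,0,0],[0.0006,0.003,0.0003,0,0,0,0],[0.0007,0.004,0.0003,0,0,0,0],[0.0007,0.004,0.0003,0,0,0,0]],
])

```text
clock: 12.18
ee_pos: [0.5722, 0.0831, 0.0593]
orientation: [2.418, 2.005, 0.002]
ft_force: [0.3, -0.1, -2.3]
opening: 0.0095
```

>>> drive_tool([
  [[0.0002,0.001,-0.0002,0,0,0,0],[0.0004,0.002,-0.0002,0,0,0,0],[0.0006,0.003,-0.0002,0,0,0,0],[0.0007,0.004,-0.0002,0,0,0,0],[0.0009,0.005,-0.0002,0,0,0,0],[0.0009,0.005,-0.0002,0,0,0,0]],
])

```text
clock: 12.92
ee_pos: [0.573, 0.0882, 0.0591]
orientation: [2.418, 2.005, 0.002]
ft_force: [0.1, -2.8, 1.6]
opening: 0.0089
```

>>> drive_tool([
  [[0.0002,0.001,0.0001,0,0,0,0],[0.0004,0.002,0.0001,0,0,0,0],[0.0006,0.003,0.0001,0,0,0,0],[0.0008,0.0045,0.0001,0,0,0,0],[0.0008,0.0045,0.0001,0,0,0,0]],
])

```text
clock: 13.55
ee_pos: [0.5738, 0.0931, 0.0591]
orientation: [-2.418, -2.005, -0.002]
ft_force: [0.6, 0.2, -0.3]
opening: 0.0095
```

>>> drive_tool([
  [[0.0001,0.0005,0.0001,0,0,0,0],[0.0002,0.001,0.0001,0,0,0,0],[0.0003,0.0015,0.0001,0,0,0,0],[0.0003,0.0015,0.0001,0,0,0,0]],
])

```text
clock: 14.05
ee_pos: [0.574, 0.0947, 0.0591]
orientation: [-2.418, -2.005, -0.002]
ft_force: [0.3, -0.4, -3.3]
opening: 0.0093
```

>>> drive_tool([
  [[0.0001,0.0005,0,0,0,0,0],[0.0002,0.001,0,0,0,0,0],[0.0002,0.001,0,0,0,0,0]],
])

```text
clock: 14.42
ee_pos: [0.5741, 0.0952, 0.0591]
orientation: [2.418, 2.005, 0.001]
ft_force: [-1.6, -4.1, -0.9]
opening: 0.0091
```

>>> drive_tool([
  [[0.0001,0.0005,0,0,0,0,0],[0.0002,0.001,0,0,0,0,0],[0.0002,0.001,0,0,0,0,0]],
])

```text
clock: 14.8
ee_pos: [0.5741, 0.0953, 0.0592]
orientation: [2.418, 2.004, -0.001]
ft_force: [-1.5, -5.8, -0.4]
opening: 0.0093
```

```bash
python3 look.py w8;python3 - <<'E'
import cv2
from workcell import viewer
i=cv2.imread('pics/w8.png')
a=cv2.resize(i[90:190,230:330],None,fx=4,fy=4,interpolation=cv2.INTER_CUBIC)
s=viewer.snapshot('scene')[:,:,::-1]
b=cv2.resize(s[150:250,210:310],None,fx=4,fy=4,interpolation=cv2.INTER_CUBIC)
cv2.imwrite('pics/w8c.png',cv2.hconcat([a,b]))
E
```

```text
14.8 [0.57413627 0.09527277 0.05917401] [ 2.41788692e+00  2.00351677e+00 -1.00773881e-03] [-1.4898924  -5.83458261 -0.40878181] [-1.12071836  0.22853576 -0.01859563] 0.009260336262606316
```

View pics/w8c.png

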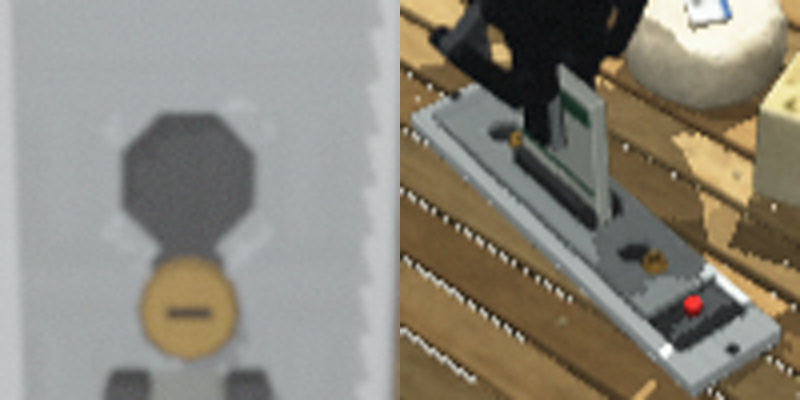

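The stop was felt at about 6 N. The stud heads sit at the slot ends, and the red catch is up behind the foot at (693,305) in the right-hand crop. Next I release and retreat.

>>> drive_tool([
  [[0,0,0,0,0,0,0],[0,0,0,0,0,0,0.1],[0,0,0,0,0,0,0.25],[0,0,0,0,0,0,0.4],[0,0,0,0,0,0,0.4],[0,0,0,0,0,0,0.4],[0,0,0.01,0,0,0,0.4],[0,0,0.03,0,0,0,0.4],[0,0,0.07,0,0,0,0.4],[0,0,0.12,0,0,0,0.4],[0,0,0.17,0,0,0,0.4],[0,0,0.17,0,0,0,0.4],[0,0,0.17,0,0,0,0.4]],
])

```text
clock: 16.52
ee_pos: [0.5741, 0.0953, 0.2294]
orientation: [2.418, 2.003, -0.0]
ft_force: [-1.0, -0.1, -0.6]
opening: 0.0341
```

```bash
python3 look.py w9;python3 - <<'E'
import cv2
from workcell import viewer
i=cv2.imread('pics/w9.png')
s=viewer.snapshot('scene')[:,:,::-1]
b=cv2.resize(s[130:270,200:340],None,fx=3,fy=3,interpolation=cv2.INTER_CUBIC)
a=cv2.resize(i[20:340,160:400],None,fx=420/320,fy=420/320)
cv2.imwrite('pics/w9c.png',cv2.hconcat([a,b]))
E
```

```text
16.525 [0.57405604 0.09530946 0.22937744] [ 2.41777343e+00  2.00347333e+00 -2.07572241e-04] [-1.03172341 -0.09816606 -0.5959465 ] [-0.09263716  0.04473315 -0.02622263] 0.03409001639169218
```

View pics/w9c.png

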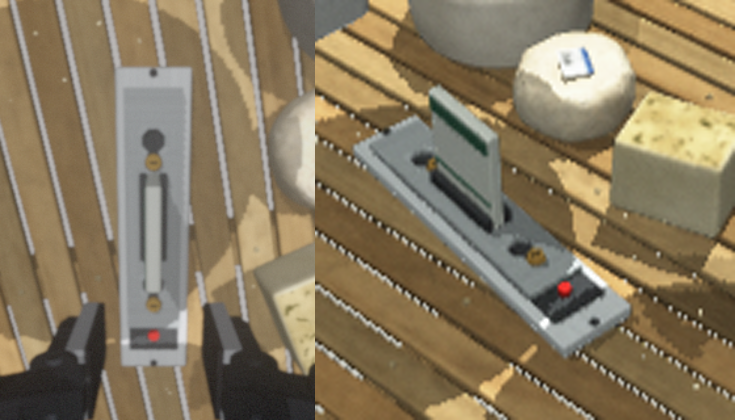

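The holder stands upright and aligned, with both heads in their slots. The catch is up clear of the foot, the gripper is free, and the cheeses look undisturbed, so I'm handing in.

```bash
python3 -c "
from workcell import close_job
print(close_job())"
```

```text
the job is handed in; nothing more can be done
None
```

The sign holder is locked on the rail and the job is handed in at about 16.6 s; the hand-in reports no verdict.

- **Finding and fitting:** I located the holder and studs from two or more views. They agreed within about 1–2 mm, and the stud spacing came out at 119.7 mm against 120. With the holder gripped by its panel, I centred the keyholes on the heads using the wrist camera. I then lowered it by feel onto the strip, with about 10 N of contact.
- **Sliding home:** I slid it along the rail's +y until it stopped, about 16.7 mm by the arm's position against 16.5 mm given. The push at the stop was about 6 N. I then opened the gripper and backed off upward.
- **Last checks:** The final pictures show the holder upright and in line with the rail, both heads at the closed ends of the slots, and the red catch up behind the foot. The gripper was clear, and the cheeses by the rail looked undisturbed in the pictures. I did not measure where any cheese stood, and the pale block (pepato) was outside the last views.
- **Small disagreements:** Arm positioning was off by up to 2 mm, which I corrected from measurements. The camera put the foot 45 mm below the tool tip, but contact with the strip showed 43 mm, as the given sizes predict. The catch being pressed down during the slide was judged only from the foot's height and was not seen directly.

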